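Clamp an injector body in the pillar clamp with its T-handle screw

ROBOT

A 7-joint arm with a two-finger parallel gripper is mounted at the origin on the work surface. World frame = base frame: x ahead of the robot, y to its left, z up, the work surface at z = 0. Lengths are in m, angles in rad, forces in N, time in s.
With the tool pointing down it reaches from about 0.425 to 0.95 m from the base axis. Payload 4.7 kg.
Tool frame: the origin (TCP) lies midway between the tips of the shut fingers; the grasp point (between the pads) lies 19 mm behind it (arm.pinch_z is the distance from the TCP to the grasp point, in m); z points along the fingers, y is the line along which they close (so a half turn about z gives the same grasp; the last joint's range is limited). The gripper opens to 87 mm and grips with 3 to 60 N. Pads are 19 mm wide; open, the fingers measure 117 mm over their backs; the gripper's body (75 mm by 190 mm) begins 51 mm behind the grasp point.
Start: joints at [1.321, 0.469, -0.049, 1.532, 0.024, 1.141, -0.082], TCP at [0.148, -0.659, 0.223] pointing down, gripper open.
Joint ranges: [-2.59, 2.59], [-0.33, 1.99], [-1.39, 1.29], [0.1, 2.45], [-1.04, 4.18], [0.21, 1.99], [-2.66, 2.66]. Speed limits (rad/s): [2.57, 2.57, 3.14, 3.14, 3.14, 3.14, 3.14].

INTERFACE

Orientations are given as a unit quaternion [x, y, z, w].
In Python, from cell import arm gives the robot as it stands.
- The arm moves only by the tool step_arm, never from a script. Its argument "rows" is a list of rows, each a list of 7 numbers: the shift along the tool's x, y, z in units of 0.2 m (1.0 is 0.2 m), then the turn, a rotation vector about the tool's x, y, z in units of 0.5 rad (1.0 is 0.5 rad), then the opening, from -1 (shut) to 1 (fully open). In form: [[tx, ty, tz, rx, ry, rz, hand], ...]. A call has 1 to 20 rows; each row is the pose to reach, as a shift and turn from the pose commanded when the call began, along the tool's axes at that moment; what a row does not reach only later rows make up. A row lasts 1/10 s, in which the tool goes at most 50 mm and 8.59 degrees, less where a joint would pass 70% of its speed; a pose out of reach is approached as far as the arm can. A call with a number of a shift or a turn outside -1 to 1 is refused whole. A call with a gripper value outside its range is refused whole. The fingers move at their own pace and stop on an object; "squeeze" is the grip in N (left out, the last holds). Time passes only in rows, so rows that repeat a pose let the fingers close. It gives the time, the measured TCP pose, the force, the opening and the grip force at its end, in the units of the state.
- arm.state(): the state, without advancing time (a new reading comes with each control period).
- arm.grab_frame(name): name is "scene" or "top" or "wrist"; returns a dict with "frame" (420x560x3 uint8, red, green, blue), "fx", "fy", "cx", "cy" (pixels), "rvec" (rotation vector, rad) and "tvec" (3), from world to camera coordinates, as OpenCV has them. Camera axes: x right, y down, z forward; pixel columns grow to the right and rows downward; lengths in m; the calibration is good to about 2 mm. A picture is of the moment at which its call begins. There is no depth.
- arm.hand_in(): hands the job in; it is judged then, once.
The state is a dict: "clock": time; "joint_pos": joint angles; "joint_vel": joint speeds; "joint_efforts": joint torques, N m; "tcp_pos": TCP position; "eef_rot": TCP orientation; "ft_force": force on the tool from outside, world axes, zero at the start; "moment": the same for the moment, N m; "gripper_width": finger opening in m; "finger_force": force on a finger pad.
Only numpy, scipy, OpenCV 4.12 (cv2) and the standard library are available. Lean on these libraries where they do the work, as an engineer would, in place of code of your own. Each camera call takes 0.05 s, during which the arm holds its last target. There are 200 camera calls.

TASK

The steel injector body lies loose in the V-block of the pillar clamp. Slide it gently along the V until its lapped front face is fully home against the end stop, then run the clamp screw down by turning its T-handle clockwise (seen from above) until the foot holds the body snug: firm, but not overtightened. Leave the body home against the stop and the other things on the bench where they lie.

Things in the scene. Friction and masses are not known exactly. Their poses are not given: they have to be found in the camera images.
- fixture: Pillar clamp fixed to the bench: dark base plate 185 x 150 x 14 mm, bright steel V-block (72 wide, 120 long, top 59 mm up), round pillar (26 mm diameter, top 145 mm up). Origin: on the bench straight below the clamp screw's axis; x points to the pillar (88 mm away), y along the V, away from the end stop, z up. The V is open at +y. Yaw varies.
- end_stop: Dark upright steel block 30 x 16 x 58 mm on the base plate, closing the -y end of the V. Fixed.
- stop_face (a point): Centre of the end stop's contact face, 55 mm from the screw's axis and 52 mm above the bench, on the axis of the seated body; the face looks along the fixture's +y.
- injector: Steel injector body lying in the V along the fixture's y: 26 mm diameter for 120 mm, then a tail of 18 mm diameter, 70 mm long, that sticks out of the open end; 0.3 to 0.5 kg. Origin: centre of the lapped front face, 52 mm up; its y runs to the tail (it may roll about y). Starts 10 to 28 mm short of the stop, slides against 2 to 6 N. Pressing the face on the stop with over 25 N spoils it.
- tail (a point): Centre of the flat tail end of the injector body, on its axis: 190 mm from the front face. A closed gripper can push here along the axis.
- clamp_arm: Aluminium arm, 30 mm wide and 26 mm high, on the pillar; it carries the clamp screw over the V. Origin: on the screw's axis at the arm's underside, axes as the fixture's. A brass bush in it tops out 32 mm above this origin. Locked by hand somewhere between 105 and 108.5 mm above the bench. Fixed.
- pressure_foot: Round steel foot, 24 mm diameter, at the screw's lower end. Origin: at its joint with the screw, a few millimetres above its underside (worn, not exactly known). It does not turn; it goes down onto the injector body, 12 mm per full clockwise turn of the handle. Starts roughly 6 to 12 mm clear. Snug: it presses the body with 40 to 150 N; more than 190 N spoils the body.
- t_handle (a joint): Angle of the T-handle, rad; grows clockwise from above, lowering screw and handle 1.91 mm per rad. At 0 the bar lies along the fixture's x, end_a to the pillar. It starts at 0 to 1, meets the body somewhere between 4.2 and 6.6, and stays where it is left. Free it drags with 0.25 Nm; on the body the torque climbs by about 0.6 Nm per rad. 0.33 to 0.53 Nm in all is snug, over 0.6 too tight.
- hub (a point): Centre of the T-handle's cross bar, on the upright screw axis; x along the bar to end_a. Bar: round steel, 10 mm diameter, a black 18 mm ball at each end; the hub on the axis is 23 mm in diameter. The bar starts 184 to 191 mm above the bench, 30 mm or more above the arm's bush.
- end_a (a point): Centre of the black ball at one end of the bar, 62 mm from the axis; fingers can grip the bar or straddle the ball. Driven at the ball the free drag is about 4 N, snug 5.3 to 8.5 N, too tight 10 N (at 45 mm from the axis: 5.5, 7.5 to 11.5, 13.5 N).
- end_b (a point): Centre of the black ball at the other end of the bar, 62 mm from the axis. The usual way: half a turn on one end, let go, take the other end (which has come round) for the next half turn, and so on.
- retaining_nut: Bystander: dark steel stepped nut, 30 mm diameter, 34 mm high, standing on the bench. Origin under its centre.
- dust_cap: Bystander: yellow plastic cap, 32 mm diameter, 32 mm high, standing on the bench. Origin under its centre.
- spanner: Bystander: steel spanner 160 mm long, lying on the bench. Origin under its middle, x along it.
- parts_bin: Bystander: open red plastic bin 120 x 90 x 50 mm. Origin under its centre.
Mind the look-alikes: they are no part of the job. Of the things shaped like the fixture, the steel one is meant.

How it is judged:
On the way, in this order (a step that is already met when the one before it is completed fails the run):
1. the injector body is home: its lapped face within 1.5 mm of the end stop (y of injector in the frame of stop_face below 0.0015 m), for 0.2 s.
2. the foot bears on the injector body with more than 40 N (contact force between pressure_foot and injector above 40 N), for 0.2 s.
At the end, for the whole second after the job is handed in: The foot holds the injector body with 40 to 150 N; the body lies in the V (within 0.03 rad), its lapped face within 1.5 mm of the end stop (3 mm sideways); body and handle are at rest (contact force between pressure_foot and injector between 40 and 150 N and y of injector in the frame of stop_face below 0.0015 m and distance between injector and stop_face below 0.003 m and angle between the y axis of injector and the y axis of fixture, either way round below 0.03 rad and linear speed of injector below 0.01 m/s and velocity of joint t_handle between -0.05 and 0.05 rad/s); the robot touches nothing.
It fails at once if the foot presses the injector body with more than 190 N (overtightened) (contact force between pressure_foot and injector above 190 N).
It fails at once if the lapped face is pressed on the end stop with more than 25 N (contact force between injector and end_stop above 25 N).
It fails at once if a bystander (nut, cap, spanner or bin) is moved more than 20 mm (distance of any of retaining_nut, dust_cap, spanner, parts_bin from where it was at the start of the episode above 0.02 m).
It also fails if it takes over 72 s, if anything falls off the work surface, if the arm or the gripper's body presses on something with over 40 N, if the wrist force passes 120 N, or if a joint passes its speed limit or range.

## Working session

There is one attempt and no reset: what is moved stays moved. The work goes in short steps, Python scripts to look and compute and a tool call to move; the robot and the scene stay as the last step left them, time stands still between calls to the robot, and variables do not carry over. Pictures are saved under pics/ and viewed, at most 10 in all, crops included, and the job is handed in when it is done.

Besides the shell and the picture viewer there is one more tool, called as name(argument=value, ...), one argument or row to a line, values as JSON. step_arm: Moves the arm, as the interface text tells. Shifts and turns lie within -1 to 1; 1 stands for 0.2 m of shift or 0.5 rad of turn. Its arguments: {"type":"object","properties":{"rows":{"type":"array"},"squeeze":{"type":"number"}},"required":["rows"]}

```bash
ls; mkdir -p pics; python3 - <<'E'
from cell import arm
import cv2,numpy as np,pickle
d={}
for n in("scene","top"):
    f=arm.grab_frame(n);d[n]=f;cv2.imwrite(f"pics/{n}0.png",f["frame"][:,:,::-1])
    R=cv2.Rodrigues(np.array(f["rvec"]))[0];print(n,f["fx"],f["cx"],f["cy"],-R.T@np.array(f["tvec"]).ravel(),R[2])
pickle.dump(d,open("f0.pkl","wb"))
print(arm.state())
E
```

```text
pics
scene 532.5874704698666 279.1074971150601 205.8504588853877 [1.29569139 0.35556563 0.90050464] [-0.69284973 -0.32433046 -0.64402563]
top 417.8344898893902 286.75537092884565 208.0096793159391 [ 0.39790217 -0.03864756  1.26850306] [ 0.08905473  0.02826332 -0.99562565]
{'clock': 0.1, 'joint_pos': array([ 1.32107259,  0.46936942, -0.04857328,  1.53356281,  0.02410863,
        1.14100503, -0.08231827]), 'joint_vel': array([ 9.37523115e-05, -5.64332598e-04,  2.27961630e-03, -3.73703914e-03,
       -4.15779722e-04, -9.12144778e-04, -8.20102880e-04]), 'joint_efforts': array([ 6.06801004e-04, -5.09168208e+01, -8.11047480e-02, -2.36826342e+01,
       -6.14431221e-02,  3.45337798e-02,  5.62052071e-05]), 'tcp_pos': array([ 0.1477281 , -0.65808706,  0.22160343]), 'eef_rot': array([ 9.93910704e-01,  1.10185022e-01, -1.35915848e-04, -8.68850029e-04]), 'ft_force': array([0.44449982, 0.11031733, 0.99772972]), 'moment': array([0.00729753, 0.05359546, 0.01757794]), 'finger_force': 0.0, 'gripper_width': 0.086995167069768}
```

View pics/scene0.png

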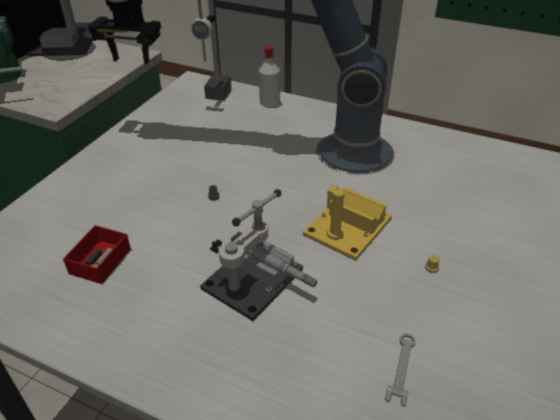

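View pics/top0.png

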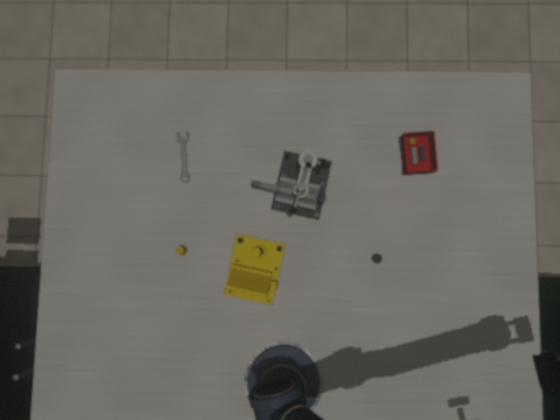

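The scene view shows the steel fixture at about (250,270), the yellow look-alike at (350,225), and the tail end at (312,282). In the top view the steel fixture is at (302,185), with the tail pointing left to (253,184) and the pillar at (308,158).

```bash
python3 - <<'E'
import cv2,numpy as np,pickle
d=pickle.load(open("f0.pkl","rb"))
a=d["top"]["frame"][140:230,240:345];b=d["scene"]["frame"][180:320,195:325]
a=cv2.resize(a,None,fx=4.25,fy=6,interpolation=cv2.INTER_CUBIC) if 0 else cv2.resize(a,None,fx=4,fy=4,interpolation=cv2.INTER_CUBIC)
b=cv2.resize(b,None,fx=4,fy=4,interpolation=cv2.INTER_CUBIC)[:, :380] if 0 else cv2.resize(b,None,fx=4,fy=4,interpolation=cv2.INTER_CUBIC)
cv2.imwrite("pics/a.png",np.clip(a[:,:,::-1]*1.5,0,255));cv2.imwrite("pics/b.png",np.clip(b[:,:,::-1]*1.4,0,255))
E
```

```text
[ WARN:0@0.018] global loadsave.cpp:1063 imwrite_ Unsupported depth image for selected encoder is fallbacked to CV_8U.
```

View pics/a.png

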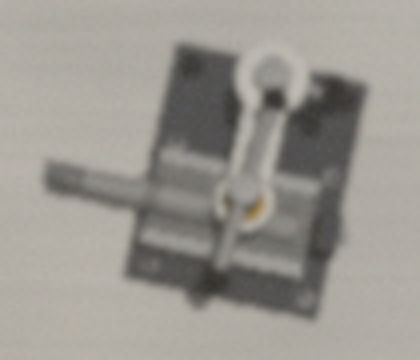

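View pics/b.png

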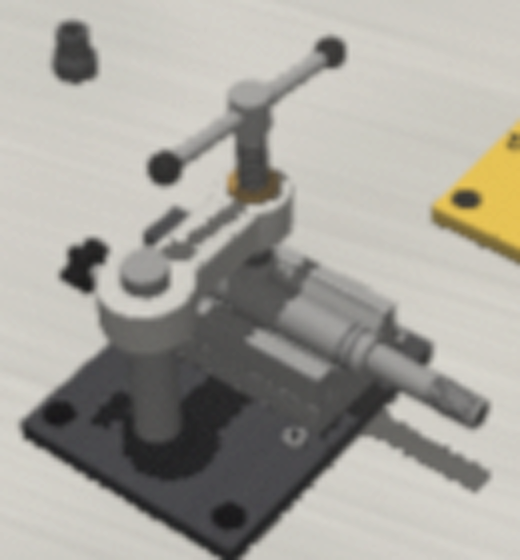

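Crop pixel readings are below.
- Top crop (a): balls (274,97) and (202,298), hub (244,187), plate corners (178,43), (368,85), (318,318) and (127,277), pillar top (272,72), tail end (46,177).
- Scene crop (b): balls (165,166) (pillar side, end_a) and (330,51), hub (248,100), tail end (476,410), pillar top (145,268).

```bash
cat > h.py <<'E'
import cv2,numpy as np
def ray(f,p):
    K=np.array([[f["fx"],0,f["cx"]],[0,f["fy"],f["cy"]],[0,0,1]])
    R=cv2.Rodrigues(np.array(f["rvec"],float))[0];c=-R.T@np.array(f["tvec"],float).ravel()
    v=R.T@np.linalg.inv(K)@np.array([p[0],p[1],1.]);return c,v/np.linalg.norm(v)
def plane(f,p,z):
    c,v=ray(f,p);return c+v*(z-c[2])/v[2]
def tri(rs):
    A=sum(np.eye(3)-np.outer(v,v) for c,v in rs);b=sum((np.eye(3)-np.outer(v,v))@c for c,v in rs)
    x=np.linalg.solve(A,b);return x,[np.linalg.norm(np.cross(x-c,v)) for c,v in rs]
E
python3 - <<'E'
import pickle
from h import *
np.set_printoptions(precision=4,suppress=True)
d=pickle.load(open("f0.pkl","rb"));t,s=d["top"],d["scene"]
T=lambda u,v:(240+(u+.5)/4-.5,140+(v+.5)/4-.5)
S=lambda u,v:(195+(u+.5)/4-.5,180+(v+.5)/4-.5)
for n,a,b in[("endA",(274,97),(165,166)),("endB",(202,298),(330,51)),("hub",(244,187),(248,100)),("pillar",(272,72),(145,268)),("tail",(46,177),(476,410))]:
    print(n,*tri([ray(t,T(*a)),ray(s,S(*b))]))
P=[plane(t,T(*q),.014)[:2] for q in[(178,43),(368,85),(318,318),(127,277)]]
print(np.array(P));print("pillar",plane(t,T(272,72),.145),plane(s,S(145,268),.145))
print("tail",plane(t,T(46,177),.052),plane(s,S(478,410),.052))
for i in range(4):
    e=P[(i+1)%4]-P[i];print(np.linalg.norm(e),np.degrees(np.arctan2(e[1],e[0])))
E
```

```text
endA [ 0.6108 -0.0613  0.19  ] [np.float64(0.0004839722132248888), np.float64(0.00048397221322478336)]
endB [ 0.4819 -0.0228  0.1829] [np.float64(0.006504625477456302), np.float64(0.0065046254774562585)]
hub [ 0.5512 -0.0436  0.1939] [np.float64(0.0005767783190227915), np.float64(0.0005767783190227204)]
pillar [ 0.6376 -0.061   0.1426] [np.float64(0.00022863183991134086), np.float64(0.00022863183991138876)]
tail [0.5772 0.101  0.0504] [np.float64(0.0015165379382282617), np.float64(0.0015165379382281838)]
[[ 0.6867  0.0083]
 [ 0.656  -0.1367]
 [ 0.4782 -0.1009]
 [ 0.5067  0.0433]]
pillar [ 0.6372 -0.0611  0.145 ] [ 0.6397 -0.0594  0.145 ]
tail [0.5764 0.1022 0.052 ] [0.5788 0.1011 0.052 ]
0.1481765154871665 -101.93849111576876
0.1814368846908667 168.59948631474293
0.14700322180957093 78.79040203261482
0.18332171218279347 -11.035593762717186
```

```bash
cat >> h.py <<'E'
from scipy.spatial.transform import Rotation as Ro
np.set_printoptions(precision=4,suppress=True)
def pose(p,yaw):  # tool down, tool x at angle yaw (deg)
    return np.array(p,float),Ro.from_euler("z",yaw,degrees=True)*Ro.from_euler("x",180,degrees=True)
def row(cur,tgt):
    p,R=cur;q,S=tgt
    return np.r_[R.inv().apply(q-p)/.2,(R.inv()*S).as_rotvec()/.5]
def yawof(R):
    x=R.as_matrix()[:,0];return np.degrees(np.arctan2(x[1],x[0]))
O=np.array([.5517,-.0431,0]);FY=np.radians(78.6)
ey=np.array([np.cos(FY),np.sin(FY),0]);ex=np.array([np.sin(FY),-np.cos(FY),0])
E
python3 - <<'E'
from h import *
c=pose([.148,-.659,.223],12.65)
for p,y in[((.26,-.48,.32),41),((.40,-.28,.32),69),((.51,-.09,.32),97),((.58,.12,.32),125),((.5893,.143,.2),153),((.5893,.143,.041),168.6)]:
    n=pose(p,y);print(row(c,n));c=n
E
```

```text
[ 0.7424 -0.7506 -0.485   0.      0.     -0.9896]
[ 1.1844 -0.2955 -0.      0.      0.     -0.9774]
[ 1.084   0.173   0.      0.      0.     -0.9774]
[ 0.9995  0.4754  0.      0.      0.     -0.9774]
[ 0.0675  0.1041  0.6     0.      0.     -0.9774]
[ 0.     -0.      0.795  -0.      0.     -0.5445]
```

step_arm(
  rows=[
    [0,0,-0.485,0,0,0,1],
    [0.74,-0.75,-0.485,0,0,-0.99,-1],
    [0.74,-0.75,-0.485,0,0,-0.99,-1],
    [0.74,-0.75,-0.485,0,0,-0.99,-1],
    [0.74,-0.75,-0.485,0,0,-0.99,-1],
    [0.74,-0.75,-0.485,0,0,-0.99,-1],
    [0.74,-0.75,-0.485,0,0,-0.99,-1],
  ],
  squeeze=20,
)

```text
clock: 0.8
tcp_pos: [0.2615, -0.4779, 0.3205]
eef_rot: [0.936, 0.353, 0.0, 0.001]
ft_force: [-0.3, 0.3, -0.9]
gripper_width: 0.0472
finger_force: 0.0
```

step_arm(
  rows=[
    [1,-0.25,0,0,0,-0.98,-1],
    [1,-0.25,0,0,0,-0.98,-1],
    [1,-0.25,0,0,0,-0.98,-1],
    [1,-0.25,0,0,0,-0.98,-1],
    [1,-0.25,0,0,0,-0.98,-1],
    [1,-0.25,0,0,0,-0.98,-1],
  ],
)

```text
clock: 1.4
tcp_pos: [0.3776, -0.3114, 0.319]
eef_rot: [0.824, 0.567, -0.0, -0.0]
ft_force: [0.8, -0.9, -1.7]
gripper_width: 0.0026
finger_force: 0.0
```

step_arm(
  rows=[
    [1,0.17,0,0,0,-0.98,-1],
    [1,0.17,0,0,0,-0.98,-1],
    [1,0.17,0,0,0,-0.98,-1],
    [1,0.17,0,0,0,-0.98,-1],
    [1,0.17,0,0,0,-0.98,-1],
    [1,0.17,0,0,0,-0.98,-1],
  ],
)

```text
clock: 2.0
tcp_pos: [0.4807, -0.1381, 0.3189]
eef_rot: [0.662, 0.749, -0.0, -0.0]
ft_force: [-0.3, -1.0, 0.2]
gripper_width: 0.0005
finger_force: 0.0
```

step_arm(
  rows=[
    [1,0.47,0,0,0,-0.98,-1],
    [1,0.47,0,0,0,-0.98,-1],
    [1,0.47,0,0,0,-0.98,-1],
    [1,0.47,0,0,0,-0.98,-1],
    [1,0.47,0,0,0,-0.98,-1],
    [1,0.47,0,0,0,-0.98,-1],
    [1,0.47,0,0,0,-0.98,-1],
  ],
)

```text
clock: 2.7
tcp_pos: [0.5495, 0.0701, 0.3186]
eef_rot: [0.462, 0.887, -0.001, -0.0]
ft_force: [-0.7, -0.7, 1.7]
gripper_width: 0.0005
finger_force: 0.0
```

```bash
python3 - <<'E'
from h import *
from cell import arm
s=arm.state();p=s["tcp_pos"];R=Ro.from_quat(s["eef_rot"]);print(p,yawof(R),s["joint_pos"])
c=(p+[0,0,.0013],R)
n=pose(O+.195*ey+[0,0,.2],168.6);print(n[0],row(c,n))
E
```

```text
[0.5495 0.0701 0.3186] 124.95142160701945 [ 0.4364  0.2917 -0.8011  1.6577  0.2183  1.2864  0.2043]
[0.5902 0.1481 0.2   ] [ 0.2032  0.3914  0.5986 -0.005  -0.0002 -1.5236]
```

step_arm(
  rows=[
    [0.2,0.39,0.1,0,0,-1,-1],
    [0.2,0.39,0.6,0,0,-1,-1],
    [0.2,0.39,0.6,0,0,-1,-1],
    [0.2,0.39,0.6,0,0,-1,-1],
    [0.2,0.39,0.6,0,0,-1,-1],
    [0.2,0.39,0.6,0,0,-1,-1],
  ],
)

```text
clock: 3.3
tcp_pos: [0.5909, 0.1497, 0.2011]
eef_rot: [0.228, 0.974, -0.0, 0.001]
ft_force: [0.2, -0.2, 0.6]
gripper_width: 0.0006
finger_force: 0.0
```

step_arm(
  rows=[
    [0,0,0,0,0,-0.52,-1],
    [0,0,0,0,0,-0.52,-1],
    [0,0,0.75,0,0,-0.52,-1],
    [0,0,0.75,0,0,-0.52,-1],
    [0,0,0.75,0,0,-0.52,-1],
    [0,0,0.75,0,0,-0.52,-1],
    [0,0,0.75,0,0,-0.52,-1],
    [0,0,0.75,0,0,-0.52,-1],
  ],
)

```text
clock: 4.1
tcp_pos: [0.5924, 0.1525, 0.0537]
eef_rot: [0.098, 0.995, 0.001, 0.003]
ft_force: [0.3, -0.3, 1.1]
gripper_width: 0.0003
finger_force: 0.0
```

```bash
python3 - <<'E'
from h import *
from cell import arm
s=arm.state();p=s["tcp_pos"];R=Ro.from_quat(s["eef_rot"]);print(p,yawof(R),s["joint_pos"],s["ft_force"])
print("fix frame",(p-O)@ex,(p-O)@ey)
fs={n:arm.grab_frame(n)["frame"] for n in("scene","wrist")}
a=cv2.resize(fs["scene"][200:320,215:365],(600,480),interpolation=cv2.INTER_CUBIC)
cv2.imwrite("pics/c.png",np.clip(a[:,:,::-1]*1.3,0,255).astype(np.uint8))
E
```

```text
[0.5924 0.1525 0.0537] 168.7013429571087 [ 0.2421  0.6988 -0.8024  1.8065  0.6307  0.9046  0.5255] [ 0.3331 -0.2603  1.0793]
fix frame 0.0012623161775149666 0.19979003379607368
```

View pics/c.png

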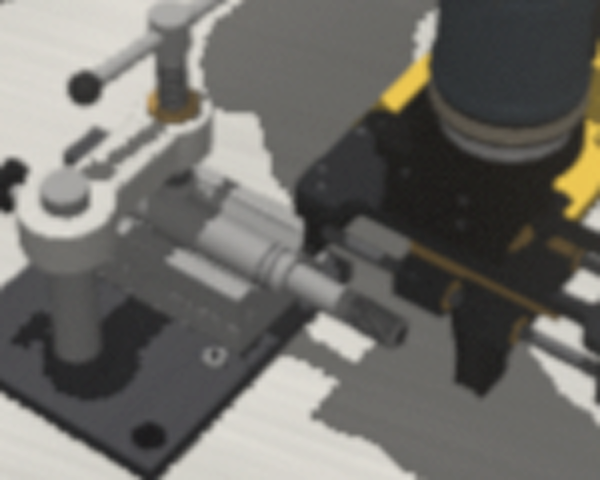

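The view shows the closed fingers (tip about (478,390)) in line with the tail end at (395,330), still too high. I'll lower them and approach.

step_arm(
  rows=[
    [0,0,0.06,0,0,0,-1],
    [0,0,0.06,0,0,0,-1],
    [0,-0.05,0.06,0,0,0,-1],
    [0,-0.1,0.06,0,0,0,-1],
    [0,-0.13,0.06,0,0,0,-1],
    [0,-0.14,0.06,0,0,0,-1],
    [0,-0.15,0.06,0,0,0,-1],
    [0,-0.15,0.06,0,0,0,-1],
  ],
)

```text
clock: 5.0
tcp_pos: [0.5839, 0.122, 0.0376]
eef_rot: [0.098, 0.995, 0.0, 0.0]
ft_force: [-0.0, -0.5, -0.2]
gripper_width: 0.0002
finger_force: 0.0
```

step_arm(
  rows=[
    [0,-0.005,0,0,0,0,-1],
    [0,-0.01,0,0,0,0,-1],
    [0,-0.015,0,0,0,0,-1],
    [0,-0.02,0,0,0,0,-1],
    [0,-0.025,0,0,0,0,-1],
    [0,-0.03,0,0,0,0,-1],
    [0,-0.035,0,0,0,0,-1],
    [0,-0.04,0,0,0,0,-1],
    [0,-0.045,0,0,0,0,-1],
    [0,-0.05,0,0,0,0,-1],
  ],
)

```text
clock: 6.0
tcp_pos: [0.582, 0.1136, 0.0377]
eef_rot: [0.097, 0.995, 0.001, 0.0]
ft_force: [0.4, 2.8, -0.9]
gripper_width: 0.0003
finger_force: 1.3
```

```bash
cat > st.py <<'E'
from h import *
from cell import arm
s=arm.state();p=s["tcp_pos"];R=Ro.from_quat(s["eef_rot"]);f=s["ft_force"]
print(s["clock"],p,"yaw",yawof(R),"fix",(p-O)@ex,(p-O)@ey,"F",f@ex,f@ey,f[2])
E
python3 st.py
```

```text
6.0 [0.582  0.1136 0.0377] yaw 168.82409535760075 fix -0.0012262169279073415 0.1596161029749589 F -0.19040717929084425 2.862237896470584 -0.9383903857041139
```

step_arm(
  rows=[
    [0,-0.005,0,0,0,0,-1],
    [0,-0.01,0,0,0,0,-1],
    [0,-0.015,0,0,0,0,-1],
    [0,-0.02,0,0,0,0,-1],
    [0,-0.02,0,0,0,0,-1],
  ],
)

```text
clock: 6.5
tcp_pos: [0.581, 0.1084, 0.0376]
eef_rot: [0.098, 0.995, 0.0, 0.0]
ft_force: [0.4, 2.9, -1.0]
gripper_width: 0.0003
finger_force: 1.4
```

step_arm(
  rows=[
    [0,-0.005,0,0,0,0,-1],
    [0,-0.01,0,0,0,0,-1],
    [0,-0.01,0,0,0,0,-1],
  ],
)

```text
clock: 6.8
tcp_pos: [0.5807, 0.1064, 0.0376]
eef_rot: [0.098, 0.995, -0.0, -0.0]
ft_force: [-0.1, 3.3, -0.7]
gripper_width: 0.0007
finger_force: 1.4
```

```bash
python3 st.py
```

```text
6.8 [0.5807 0.1064 0.0376] yaw 168.77237432753915 fix -0.001163499849143937 0.15225143113611184 F -0.7781526631634393 3.1794539362369 -0.6678704263978941
```

step_arm(
  rows=[
    [0,-0.003,0,0,0,0,-1],
    [0,-0.005,0,0,0,0,-1],
    [0,-0.005,0,0,0,0,-1],
  ],
)

```text
clock: 7.1
tcp_pos: [0.5805, 0.1055, 0.0376]
eef_rot: [0.098, 0.995, -0.0, 0.0]
ft_force: [0.4, 2.5, -0.9]
gripper_width: 0.0001
finger_force: 1.6
```

step_arm(
  rows=[
    [0,-0.003,0,0,0,0,-1],
    [0,-0.005,0,0,0,0,-1],
    [0,-0.005,0,0,0,0,-1],
  ],
)

```text
clock: 7.4
tcp_pos: [0.5803, 0.1045, 0.0376]
eef_rot: [0.098, 0.995, -0.0, 0.0]
ft_force: [0.6, 3.2, 0.0]
gripper_width: 0.0005
finger_force: 1.6
```

step_arm(
  rows=[
    [0,-0.003,0,0,0,0,-1],
    [0,-0.005,0,0,0,0,-1],
    [0,-0.005,0,0,0,0,-1],
  ],
)

```text
clock: 7.7
tcp_pos: [0.5801, 0.1035, 0.0375]
eef_rot: [0.098, 0.995, -0.0, 0.0]
ft_force: [-0.2, 3.4, -0.2]
gripper_width: 0.0008
finger_force: 1.6
```

Still sliding at about 3 N, so I'll go on.

step_arm(
  rows=[
    [0,-0.003,0,0,0,0,-1],
    [0,-0.005,0,0,0,0,-1],
    [0,-0.005,0,0,0,0,-1],
  ],
)

```text
clock: 8.0
tcp_pos: [0.5799, 0.1025, 0.0376]
eef_rot: [0.098, 0.995, -0.0, 0.0]
ft_force: [1.0, 4.4, -0.2]
gripper_width: 0.0006
finger_force: 1.7
```

step_arm(
  rows=[
    [0,-0.003,0,0,0,0,-1],
    [0,-0.005,0,0,0,0,-1],
    [0,-0.005,0,0,0,0,-1],
  ],
)

```text
clock: 8.3
tcp_pos: [0.5797, 0.1015, 0.0376]
eef_rot: [0.098, 0.995, -0.0, 0.0]
ft_force: [0.3, 2.3, -0.4]
gripper_width: 0.0007
finger_force: 1.7
```

step_arm(
  rows=[
    [0,-0.003,0,0,0,0,-1],
    [0,-0.005,0,0,0,0,-1],
    [0,-0.005,0,0,0,0,-1],
  ],
)

```text
clock: 8.6
tcp_pos: [0.5795, 0.1006, 0.0376]
eef_rot: [0.098, 0.995, -0.0, 0.0]
ft_force: [-0.2, 2.9, -0.8]
gripper_width: 0.0006
finger_force: 1.7
```

step_arm(
  rows=[
    [0,-0.003,0,0,0,0,-1],
    [0,-0.005,0,0,0,0,-1],
    [0,-0.005,0,0,0,0,-1],
  ],
)

```text
clock: 8.9
tcp_pos: [0.5793, 0.0996, 0.0376]
eef_rot: [0.098, 0.995, -0.0, 0.0]
ft_force: [0.7, 3.1, -0.7]
gripper_width: 0.0005
finger_force: 1.7
```

step_arm(
  rows=[
    [0,-0.003,0,0,0,0,-1],
    [0,-0.005,0,0,0,0,-1],
    [0,-0.005,0,0,0,0,-1],
  ],
)

```text
clock: 9.2
tcp_pos: [0.5792, 0.099, 0.0376]
eef_rot: [0.098, 0.995, 0.0, 0.0]
ft_force: [0.7, 3.9, -0.8]
gripper_width: 0.0003
finger_force: 2.2
```

step_arm(
  rows=[
    [0,-0.003,0,0,0,0,-1],
    [0,-0.005,0,0,0,0,-1],
    [0,-0.005,0,0,0,0,-1],
  ],
)

```text
clock: 9.5
tcp_pos: [0.5792, 0.099, 0.0377]
eef_rot: [0.097, 0.995, 0.001, 0.0]
ft_force: [1.9, 5.8, -0.7]
gripper_width: 0.0003
finger_force: 3.0
```

step_arm(
  rows=[
    [0,-0.003,0,0,0,0,-1],
    [0,-0.005,0,0,0,0,-1],
    [0,-0.005,0,0,0,0,-1],
  ],
)

```text
clock: 9.8
tcp_pos: [0.5793, 0.099, 0.038]
eef_rot: [0.097, 0.995, 0.002, 0.001]
ft_force: [0.7, 8.3, -2.1]
gripper_width: 0.0009
finger_force: 3.7
```

Home: the TCP has stopped moving while the force climbs to 8 N. Backing off and going to the handle.

step_arm(
  rows=[
    [0,0.02,0,0,0,0,-1],
    [0,0.1,0,0,0,0,-1],
    [0,0.2,0,0,0,0,-1],
    [0,0.2,-0.2,0,0,0,-1],
    [0,0.2,-0.5,0,0,0,-1],
    [0,0.2,-0.8,0,0,0,-1],
    [0,0.2,-1,0,0,0,-1],
    [0,0.2,-1,0,0,0,-1],
    [0,0.2,-1,0,0,0,-1],
  ],
)

```text
clock: 10.7
tcp_pos: [0.5875, 0.1362, 0.2397]
eef_rot: [0.098, 0.995, -0.0, 0.002]
ft_force: [-0.4, 0.7, -0.9]
gripper_width: 0.0007
finger_force: 0.0
```

```bash
cat > m.py <<'E'
from h import *
from cell import arm
from itertools import chain
def cur():
    s=arm.state();return s["tcp_pos"],Ro.from_quat(s["eef_rot"])
def orbit(psis,r,z,yaw=None):
    c=cur();y0=yawof(c[1])
    for i,a in enumerate(psis):
        t=pose([O[0]+r*np.cos(a),O[1]+r*np.sin(a),z],y0 if yaw is None else yaw[i])
        print(list(row(c,t)[[0,1,2,5]].round(3)))
E
python3 st.py; python3 - <<'E'
from m import *
c=cur();print(row(c,pose([.5814,-.0134,.25],168.7)),row(c,pose([.5814,-.0134,.168],168.7)),arm.state()["joint_pos"])
f=arm.grab_frame("top");cv2.imwrite("pics/t1.png",f["frame"][:,:,::-1])
f=arm.grab_frame("scene")
a=cv2.resize(f["frame"][180:320,195:345],(600,560),interpolation=cv2.INTER_CUBIC)
cv2.imwrite("pics/d.png",np.clip(a[:,:,::-1]*1.3,0,255).astype(np.uint8))
E
```

```text
10.7 [0.5875 0.1362 0.2397] yaw 168.743339302347 fix -0.00034507339035603596 0.18280969372491732 F -0.5724184251174047 0.6246073501326735 -0.9431481852658892
[-0.1163 -0.7394 -0.051  -0.0002  0.008   0.0015] [-0.1147 -0.7394  0.359  -0.0002  0.008   0.0015] [ 0.3756  0.4971 -0.9472  1.656   0.4298  1.2083  0.7051]
```

View pics/d.png

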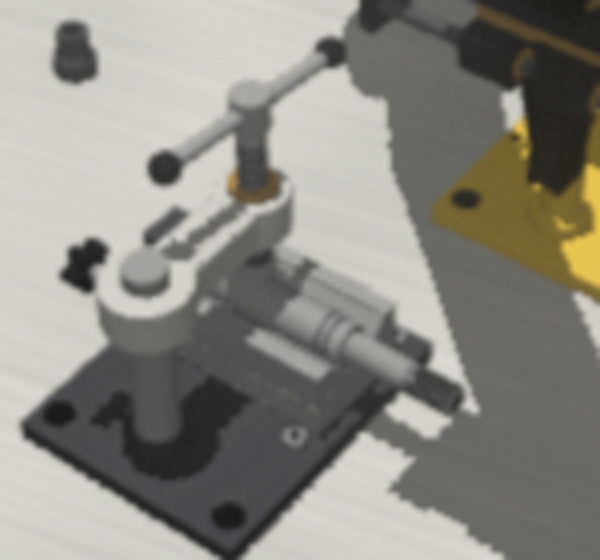

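The tail end has moved in to (452,395), so the body is home. The handle is untouched. Moving to the peg start position beside end_a.

step_arm(
  rows=[
    [-0.115,-0.2,-0.08,0,0,0,-1],
    [-0.115,-0.4,-0.08,0,0,0,-1],
    [-0.115,-0.6,-0.08,0,0,0,-1],
    [-0.115,-0.74,-0.08,0,0,0,-1],
    [-0.115,-0.74,-0.08,0,0,0,-1],
    [-0.115,-0.74,0.1,0,0,0,-1],
    [-0.115,-0.74,0.3,0,0,0,-1],
    [-0.115,-0.74,0.36,0,0,0,-1],
    [-0.115,-0.74,0.36,0,0,0,-1],
    [-0.115,-0.74,0.36,0,0,0,-1],
  ],
)

```text
clock: 11.8
tcp_pos: [0.5809, -0.0127, 0.1662]
eef_rot: [0.097, 0.995, 0.0, 0.0]
ft_force: [0.9, 0.3, 0.5]
gripper_width: 0.0008
finger_force: 0.0
```

```bash
python3 st.py; python3 - <<'E'
from m import *
print(arm.state()["joint_pos"])
orbit(np.radians(45)-np.arange(1,21)*.08,.042,.168)
E
```

```text
11.8 [ 0.5809 -0.0127  0.1662] yaw 168.83988768568594 fix 0.02265711525437533 0.03554854332452295 F 0.8204009282089657 0.4318126824608819 0.4565467735852565
[ 0.6131  0.5311 -0.9087  1.7872  0.4754  1.0585  0.9066]
[np.float64(-0.016), np.float64(-0.013), np.float64(-0.009), np.float64(0.0)]
[np.float64(-0.029), np.float64(-0.024), np.float64(-0.009), np.float64(0.0)]
[np.float64(-0.041), np.float64(-0.036), np.float64(-0.009), np.float64(0.0)]
[np.float64(-0.052), np.float64(-0.048), np.float64(-0.009), np.float64(0.0)]
[np.float64(-0.062), np.float64(-0.062), np.float64(-0.009), np.float64(0.0)]
[np.float64(-0.07), np.float64(-0.077), np.float64(-0.009), np.float64(0.0)]
[np.float64(-0.078), np.float64(-0.092), np.float64(-0.009), np.float64(0.0)]
[np.float64(-0.084), np.float64(-0.107), np.float64(-0.009), np.float64(0.0)]
[np.float64(-0.089), np.float64(-0.123), np.float64(-0.009), np.float64(0.0)]
[np.float64(-0.093), np.float64(-0.14), np.float64(-0.009), np.float64(0.0)]
[np.float64(-0.095), np.float64(-0.156), np.float64(-0.009), np.float64(0.0)]
[np.float64(-0.096), np.float64(-0.173), np.float64(-0.009), np.float64(0.0)]
[np.float64(-0.096), np.float64(-0.19), np.float64(-0.009), np.float64(0.0)]
[np.float64(-0.094), np.float64(-0.207), np.float64(-0.009), np.float64(0.0)]
[np.float64(-0.091), np.float64(-0.223), np.float64(-0.009), np.float64(0.0)]
[np.float64(-0.087), np.float64(-0.239), np.float64(-0.009), np.float64(0.0)]
[np.float64(-0.081), np.float64(-0.255), np.float64(-0.009), np.float64(0.0)]
[np.float64(-0.074), np.float64(-0.27), np.float64(-0.009), np.float64(0.0)]
[np.float64(-0.066), np.float64(-0.285), np.float64(-0.009), np.float64(0.0)]
[np.float64(-0.057), np.float64(-0.299), np.float64(-0.009), np.float64(0.0)]
```

step_arm(
  rows=[
    [-0.016,-0.013,0,0,0,0,-1],
    [-0.029,-0.024,0,0,0,0,-1],
    [-0.041,-0.036,0,0,0,0,-1],
    [-0.052,-0.048,0,0,0,0,-1],
    [-0.062,-0.062,0,0,0,0,-1],
    [-0.07,-0.077,0,0,0,0,-1],
    [-0.078,-0.092,0,0,0,0,-1],
    [-0.084,-0.107,0,0,0,0,-1],
    [-0.089,-0.123,0,0,0,0,-1],
    [-0.093,-0.14,0,0,0,0,-1],
    [-0.095,-0.156,0,0,0,0,-1],
    [-0.096,-0.173,0,0,0,0,-1],
    [-0.096,-0.19,0,0,0,0,-1],
    [-0.094,-0.207,0,0,0,0,-1],
    [-0.091,-0.223,0,0,0,0,-1],
    [-0.087,-0.239,0,0,0,0,-1],
    [-0.081,-0.255,0,0,0,0,-1],
    [-0.074,-0.27,0,0,0,0,-1],
    [-0.066,-0.285,0,0,0,0,-1],
    [-0.057,-0.299,0,0,0,0,-1],
  ],
)

```text
clock: 13.8
tcp_pos: [0.5816, -0.0704, 0.1665]
eef_rot: [0.096, 0.995, 0.003, 0.002]
ft_force: [3.7, 7.0, -1.1]
gripper_width: 0.0006
finger_force: 3.1
```

```bash
cat >> st.py <<'E'
d=p-O;F=f;r=np.hypot(d[0],d[1])
psi=np.arctan2(d[1],d[0]);h=psi-np.arcsin(min(1,.015/r))
print("r %.4f psi %.3f"%(r,psi),"joints",s["joint_pos"])
# torque applied by tool on handle, clockwise positive: reaction F on tool
print("Tcw %.3f  Ft %.2f Fr %.2f"%((d[0]*F[1]-d[1]*F[0]),(d[0]*F[1]-d[1]*F[0])/r,(d[:2]@F[:2])/r), "gap finger",s["finger_force"])
E
python3 st.py; python3 - <<'E'
from m import *
p=cur()[0]-O;a=np.arctan2(p[1],p[0])
orbit(a-.03-np.arange(1,21)*.08,.042,.166)
f=arm.grab_frame("scene")
cv2.imwrite("pics/e.png",cv2.resize(f["frame"][150:320,180:350],(600,600),interpolation=cv2.INTER_CUBIC)[:,:,::-1])
E
```

```text
13.8 [ 0.5816 -0.0704  0.1665] yaw 168.9495482378536 fix 0.0347023829689608 -0.020892270303305215 F 2.2374535781252884 7.552051149458003 -1.1017803899225116
r 0.0405 psi -0.741 joints [ 0.7108  0.5363 -0.9066  1.7785  0.474   1.057   1.0121]
Tcw 0.309  Ft 7.62 Fr -1.98 gap finger 3.130794335156679
[np.float64(0.007), np.float64(-0.023), np.float64(0.002), np.float64(0.0)]
[np.float64(0.018), np.float64(-0.036), np.float64(0.002), np.float64(0.0)]
[np.float64(0.029), np.float64(-0.048), np.float64(0.002), np.float64(0.0)]
[np.float64(0.042), np.float64(-0.059), np.float64(0.002), np.float64(0.0)]
[np.float64(0.056), np.float64(-0.069), np.float64(0.002), np.float64(0.0)]
[np.float64(0.07), np.float64(-0.077), np.float64(0.002), np.float64(0.0)]
[np.float64(0.085), np.float64(-0.085), np.float64(0.002), np.float64(0.0)]
[np.float64(0.1), np.float64(-0.092), np.float64(0.001), np.float64(0.0)]
[np.float64(0.116), np.float64(-0.097), np.float64(0.001), np.float64(0.0)]
[np.float64(0.133), np.float64(-0.101), np.float64(0.001), np.float64(0.0)]
[np.float64(0.149), np.float64(-0.103), np.float64(0.001), np.float64(0.0)]
[np.float64(0.166), np.float64(-0.104), np.float64(0.001), np.float64(0.0)]
[np.float64(0.183), np.float64(-0.104), np.float64(0.001), np.float64(0.0)]
[np.float64(0.2), np.float64(-0.103), np.float64(0.001), np.float64(0.0)]
[np.float64(0.216), np.float64(-0.1), np.float64(0.001), np.float64(0.0)]
[np.float64(0.232), np.float64(-0.096), np.float64(0.001), np.float64(0.0)]
[np.float64(0.248), np.float64(-0.09), np.float64(0.001), np.float64(0.0)]
[np.float64(0.264), np.float64(-0.084), np.float64(0.001), np.float64(0.0)]
[np.float64(0.279), np.float64(-0.076), np.float64(0.001), np.float64(0.0)]
[np.float64(0.293), np.float64(-0.067), np.float64(0.001), np.float64(0.0)]
```

View pics/e.png

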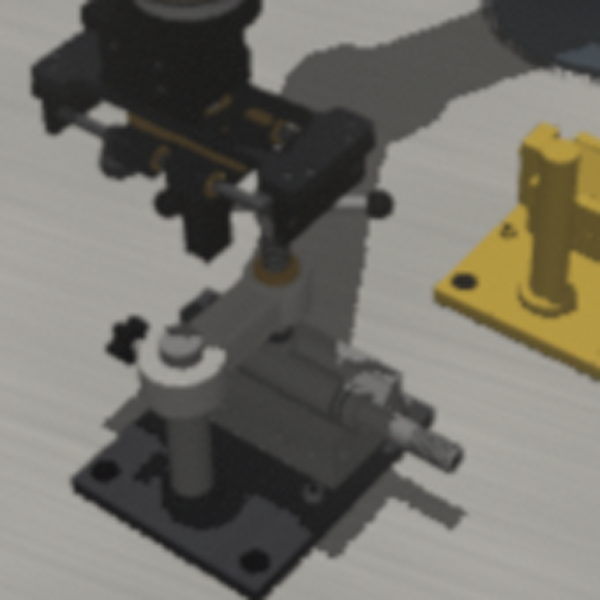

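The picture shows the peg pushing end_a (ball at (168,205)) clockwise, with the gripper body clear of the arm. Continuing.

step_arm(
  rows=[
    [0.007,-0.023,0.005,0,0,0,-1],
    [0.018,-0.036,0.005,0,0,0,-1],
    [0.029,-0.048,0.005,0,0,0,-1],
    [0.042,-0.059,0.005,0,0,0,-1],
    [0.056,-0.069,0.005,0,0,0,-1],
    [0.07,-0.077,0.005,0,0,0,-1],
    [0.085,-0.085,0.005,0,0,0,-1],
    [0.1,-0.092,0.005,0,0,0,-1],
    [0.116,-0.097,0.01,0,0,0,-1],
    [0.133,-0.101,0.01,0,0,0,-1],
    [0.149,-0.103,0.01,0,0,0,-1],
    [0.166,-0.104,0.01,0,0,0,-1],
    [0.183,-0.104,0.01,0,0,0,-1],
    [0.2,-0.103,0.01,0,0,0,-1],
    [0.216,-0.1,0.01,0,0,0,-1],
    [0.232,-0.096,0.01,0,0,0,-1],
    [0.248,-0.09,0.01,0,0,0,-1],
    [0.264,-0.084,0.01,0,0,0,-1],
    [0.279,-0.076,0.01,0,0,0,-1],
    [0.293,-0.067,0.01,0,0,0,-1],
  ],
)

```text
clock: 15.85
tcp_pos: [0.5235, -0.0778, 0.1651]
eef_rot: [0.098, 0.995, -0.0, 0.004]
ft_force: [6.9, -2.3, -0.0]
gripper_width: 0.0003
finger_force: 2.8
```

```bash
python3 st.py; python3 - <<'E'
from m import *
p=cur()[0]-O;a=np.arctan2(p[1],p[0])
orbit(a-.03-np.arange(1,21)*.08,.042,.164)
E
```

```text
15.85 [ 0.5235 -0.0778  0.1651] yaw 168.73324756730952 fix -0.02082630395439005 -0.03954840749762649 F 7.253358058056945 -0.9057330295411524 -0.00825474533518461
r 0.0447 psi -2.254 joints [ 0.8033  0.4488 -0.9444  1.9097  0.4358  0.9933  1.0375]
Tcw 0.306  Ft 6.84 Fr -2.58 gap finger 2.7800409123301506
[np.float64(0.014), np.float64(0.024), np.float64(0.005), np.float64(0.0)]
[np.float64(0.027), np.float64(0.034), np.float64(0.005), np.float64(0.0)]
[np.float64(0.04), np.float64(0.045), np.float64(0.005), np.float64(0.0)]
[np.float64(0.051), np.float64(0.057), np.float64(0.005), np.float64(0.0)]
[np.float64(0.062), np.float64(0.07), np.float64(0.005), np.float64(0.0)]
[np.float64(0.072), np.float64(0.084), np.float64(0.005), np.float64(0.0)]
[np.float64(0.08), np.float64(0.098), np.float64(0.005), np.float64(0.0)]
[np.float64(0.088), np.float64(0.113), np.float64(0.005), np.float64(0.0)]
[np.float64(0.094), np.float64(0.129), np.float64(0.004), np.float64(0.0)]
[np.float64(0.099), np.float64(0.145), np.float64(0.004), np.float64(0.0)]
[np.float64(0.102), np.float64(0.161), np.float64(0.004), np.float64(0.0)]
[np.float64(0.105), np.float64(0.178), np.float64(0.004), np.float64(0.0)]
[np.float64(0.105), np.float64(0.195), np.float64(0.004), np.float64(0.0)]
[np.float64(0.105), np.float64(0.211), np.float64(0.004), np.float64(0.0)]
[np.float64(0.103), np.float64(0.228), np.float64(0.004), np.float64(0.0)]
[np.float64(0.1), np.float64(0.245), np.float64(0.004), np.float64(0.0)]
[np.float64(0.096), np.float64(0.261), np.float64(0.004), np.float64(0.0)]
[np.float64(0.09), np.float64(0.277), np.float64(0.005), np.float64(0.0)]
[np.float64(0.083), np.float64(0.292), np.float64(0.005), np.float64(0.0)]
[np.float64(0.075), np.float64(0.307), np.float64(0.005), np.float64(0.0)]
```

step_arm(
  rows=[
    [0.014,0.024,0.005,0,0,0,-1],
    [0.027,0.034,0.005,0,0,0,-1],
    [0.04,0.045,0.005,0,0,0,-1],
    [0.051,0.057,0.005,0,0,0,-1],
    [0.062,0.07,0.005,0,0,0,-1],
    [0.072,0.084,0.005,0,0,0,-1],
    [0.08,0.098,0.005,0,0,0,-1],
    [0.088,0.113,0.005,0,0,0,-1],
    [0.094,0.129,0.01,0,0,0,-1],
    [0.099,0.145,0.01,0,0,0,-1],
    [0.102,0.161,0.01,0,0,0,-1],
    [0.105,0.178,0.01,0,0,0,-1],
    [0.105,0.195,0.01,0,0,0,-1],
    [0.105,0.211,0.01,0,0,0,-1],
    [0.103,0.228,0.01,0,0,0,-1],
    [0.1,0.245,0.01,0,0,0,-1],
    [0.096,0.261,0.01,0,0,0,-1],
    [0.09,0.277,0.01,0,0,0,-1],
    [0.083,0.292,0.01,0,0,0,-1],
  ],
)

```text
clock: 17.75
tcp_pos: [0.5142, -0.0207, 0.1611]
eef_rot: [0.099, 0.995, -0.004, -0.001]
ft_force: [-2.2, -8.0, 0.0]
gripper_width: 0.0008
finger_force: 3.2
```

```bash
python3 st.py; python3 - <<'E'
from m import *
p=cur()[0]-O;a=np.arctan2(p[1],p[0])
orbit(a-.05-np.arange(1,9)*.05,.042,.162)
E
```

```text
17.75 [ 0.5142 -0.0207  0.1611] yaw 168.5888559912787 fix -0.04119406533249727 0.014517084553840268 F -0.5454930078075322 -8.244657292548009 0.025530477781926852
r 0.0437 psi 2.604 joints [ 0.7043  0.4371 -0.9519  1.9376  0.4334  0.9891  0.9209]
Tcw 0.348  Ft 7.96 Fr -2.23 gap finger 3.207515459507704
[np.float64(-0.016), np.float64(0.017), np.float64(-0.005), np.float64(0.0)]
[np.float64(-0.021), np.float64(0.026), np.float64(-0.005), np.float64(0.0)]
[np.float64(-0.026), np.float64(0.035), np.float64(-0.005), np.float64(0.0)]
[np.float64(-0.031), np.float64(0.044), np.float64(-0.005), np.float64(0.0)]
[np.float64(-0.037), np.float64(0.053), np.float64(-0.005), np.float64(0.0)]
[np.float64(-0.044), np.float64(0.061), np.float64(-0.005), np.float64(0.0)]
[np.float64(-0.051), np.float64(0.069), np.float64(-0.005), np.float64(0.0)]
[np.float64(-0.058), np.float64(0.076), np.float64(-0.005), np.float64(0.0)]
```

step_arm(
  rows=[
    [-0.016,0.017,0,0,0,0,-1],
    [-0.021,0.026,0,0,0,0,-1],
    [-0.026,0.035,0,0,0,0,-1],
    [-0.031,0.044,0,0,0,0,-1],
    [-0.037,0.053,0,0,0,0,-1],
    [-0.044,0.061,0,0,0,0,-1],
  ],
)

```text
clock: 18.35
tcp_pos: [0.5237, -0.0097, 0.1604]
eef_rot: [0.099, 0.995, -0.004, -0.003]
ft_force: [-4.5, -6.7, -0.2]
gripper_width: 0.0003
finger_force: 2.8
```

```bash
cat > tq.py <<'E'
from m import *
import sys
T=[];
for i in range(6):
    s=arm.state();d=s["tcp_pos"]-O;F=s["ft_force"];T.append([d[0]*F[1]-d[1]*F[0],*F]);arm.grab_frame("top")
r=np.hypot(d[0],d[1]);a=np.arctan2(d[1],d[0]);y=yawof(cur()[1])
print("t",s["clock"],"T",np.array(T)[:,0],"mean",np.mean(T,0),"r",r,"psi",a,"yaw",y,s["joint_pos"],"z",d[2])
n=int(sys.argv[1]);st=float(sys.argv[2]);lag=float(sys.argv[3]);rot=float(sys.argv[4])
ps=a-lag-np.arange(1,n+1)*st
orbit(ps,.042,d[2],y-rot*np.degrees(np.arange(1,n+1)*st))
E
python3 tq.py 6 .05 .04 0
```

```text
t 18.6 T [0.3403 0.3209 0.2933 0.2803 0.2936 0.2522] mean [ 0.2967 -3.9183 -5.8918  0.0833] r 0.04392445410120658 psi 2.260664121418827 yaw 168.66698276175657 [ 0.6698  0.4544 -0.945   1.9162  0.4417  1.0006  0.8969] z 0.16049203259996114
[np.float64(-0.02), np.float64(0.008), np.float64(-0.0), np.float64(0.0)]
[np.float64(-0.028), np.float64(0.015), np.float64(-0.0), np.float64(0.0)]
[np.float64(-0.035), np.float64(0.022), np.float64(-0.0), np.float64(0.0)]
[np.float64(-0.044), np.float64(0.029), np.float64(-0.0), np.float64(0.0)]
[np.float64(-0.052), np.float64(0.035), np.float64(-0.0), np.float64(0.0)]
[np.float64(-0.061), np.float64(0.041), np.float64(-0.001), np.float64(0.0)]
```

step_arm(
  rows=[
    [-0.02,0.008,0,0,0,0,-1],
    [-0.028,0.015,0,0,0,0,-1],
    [-0.035,0.022,0,0,0,0,-1],
    [-0.044,0.029,0,0,0,0,-1],
    [-0.052,0.035,0,0,0,0,-1],
    [-0.052,0.035,0,0,0,0,-1],
  ],
)

```text
clock: 19.25
tcp_pos: [0.5347, -0.0037, 0.1602]
eef_rot: [0.098, 0.995, -0.003, -0.003]
ft_force: [-4.2, -4.5, -0.7]
gripper_width: 0.0
finger_force: 2.4
```

```bash
python3 tq.py 5 .05 .04 0
```

```text
t 19.5 T [0.2425 0.2368 0.2672 0.2291 0.2252 0.2419] mean [ 0.2404 -4.4223 -3.8871 -0.3407] r 0.04295545402908397 psi 1.9777412601307083 yaw 168.70651154504705 [ 0.6453  0.4723 -0.9367  1.8919  0.4507  1.0124  0.8843] z 0.16024576768431148
[np.float64(-0.019), np.float64(0.006), np.float64(-0.0), np.float64(0.0)]
[np.float64(-0.028), np.float64(0.011), np.float64(-0.0), np.float64(0.0)]
[np.float64(-0.038), np.float64(0.015), np.float64(-0.0), np.float64(0.0)]
[np.float64(-0.047), np.float64(0.019), np.float64(-0.0), np.float64(0.0)]
[np.float64(-0.057), np.float64(0.023), np.float64(-0.0), np.float64(0.0)]
```

step_arm(
  rows=[
    [-0.019,0.006,0,0,0,0,-1],
    [-0.028,0.011,0,0,0,0,-1],
    [-0.038,0.015,0,0,0,0,-1],
    [-0.047,0.019,0,0,0,0,-1],
    [-0.057,0.023,0,0,0,0,-1],
    [-0.057,0.023,0,0,0,0,-1],
  ],
)

```text
clock: 20.15
tcp_pos: [0.5457, -0.0013, 0.1599]
eef_rot: [0.098, 0.995, -0.003, -0.005]
ft_force: [-7.1, -3.5, 1.6]
gripper_width: 0.0006
finger_force: 3.0
```

```bash
python3 tq.py 5 .05 .04 1
```

```text
t 20.4 T [0.3162 0.335  0.2571 0.2949 0.3261 0.3057] mean [ 0.3058 -6.8215 -3.3384  0.3956] r 0.042288390038262846 psi 1.715081965701284 yaw 168.69718094599767 [ 0.6257  0.4906 -0.9277  1.8663  0.4598  1.0261  0.8773] z 0.1598880725372495
[np.float64(-0.019), np.float64(0.004), np.float64(-0.0), np.float64(0.1)]
[np.float64(-0.029), np.float64(0.006), np.float64(-0.0), np.float64(0.2)]
[np.float64(-0.039), np.float64(0.008), np.float64(-0.0), np.float64(0.3)]
[np.float64(-0.049), np.float64(0.01), np.float64(-0.0), np.float64(0.4)]
[np.float64(-0.06), np.float64(0.01), np.float64(-0.001), np.float64(0.5)]
```

step_arm(
  rows=[
    [-0.015,0.003,0,0,0,0,-1],
    [-0.022,0.005,0,0,0,0,-1],
    [-0.03,0.006,0,0,0,0,-1],
    [-0.03,0.006,0,0,0,0,-1],
    [-0.03,0.006,0,0,0,0,-1],
  ],
)

```text
clock: 20.95
tcp_pos: [0.5512, -0.0008, 0.1597]
eef_rot: [0.098, 0.995, -0.003, -0.005]
ft_force: [-7.4, -3.4, -0.7]
gripper_width: 0.0006
finger_force: 3.2
```

```bash
python3 tq.py 4 .05 .04 0
```

```text
t 21.2 T [0.315  0.3503 0.329  0.3359 0.3192 0.3471] mean [ 0.3328 -7.8242 -3.0891 -0.2707] r 0.04231244439259627 psi 1.58469047389757 yaw 168.71554481746836 [ 0.6179  0.4998 -0.9235  1.8535  0.4637  1.0327  0.8764] z 0.15962914045716764
[np.float64(-0.019), np.float64(0.002), np.float64(0.0), np.float64(0.0)]
[np.float64(-0.029), np.float64(0.003), np.float64(-0.0), np.float64(0.0)]
[np.float64(-0.04), np.float64(0.003), np.float64(-0.0), np.float64(0.0)]
[np.float64(-0.05), np.float64(0.003), np.float64(-0.0), np.float64(0.0)]
```

step_arm(
  rows=[
    [-0.015,0.002,0,0,0,0,-1],
    [-0.022,0.002,0,0,0,0,-1],
    [-0.03,0.002,0,0,0,0,-1],
    [-0.03,0.002,0,0,0,0,-1],
    [-0.03,0.002,0,0,0,0,-1],
  ],
)

```text
clock: 21.75
tcp_pos: [0.5571, -0.0007, 0.1597]
eef_rot: [0.098, 0.995, -0.002, -0.005]
ft_force: [-8.1, -1.4, 0.1]
gripper_width: 0.0005
finger_force: 3.0
```

```bash
cat > tq.py <<'E'
from m import *
import sys
T=[];
for i in range(6):
    s=arm.state();d=s["tcp_pos"]-O;F=s["ft_force"]
    r=np.hypot(d[0],d[1]);a=np.arctan2(d[1],d[0]);b=a-np.arcsin(.015/r)  # bar angle
    c=d[:2]-.010*np.array([-np.sin(b),np.cos(b)])
    T.append([c[0]*F[1]-c[1]*F[0],*F]);arm.grab_frame("top")
y=yawof(cur()[1])
print("t",s["clock"],"T",np.array(T)[:,0],"mean",np.mean(T,0),"r",r,"psi",a,"bar",b,"yaw",y,s["joint_pos"][6],"z",d[2])
n=int(sys.argv[1]);st=float(sys.argv[2]);lag=float(sys.argv[3]);rot=float(sys.argv[4])
ps=a-lag-np.arange(1,n+1)*st
orbit(ps,.042,d[2],y-rot*np.degrees(np.arange(1,n+1)*st))
E
python3 tq.py 4 .05 .04 1
```

```text
t 22.0 T [0.2835 0.2565 0.2738 0.2506 0.2693 0.2573] mean [ 0.2652 -7.6109 -1.5266 -0.6128] r 0.04269816386505579 psi 1.4439380161819355 bar 1.0849753969525393 yaw 168.749142847602 0.8771103249594099 z 0.1596715691771673
[np.float64(-0.019), np.float64(-0.003), np.float64(-0.0), np.float64(0.1)]
[np.float64(-0.03), np.float64(-0.004), np.float64(-0.0), np.float64(0.2)]
[np.float64(-0.04), np.float64(-0.005), np.float64(-0.0), np.float64(0.3)]
[np.float64(-0.051), np.float64(-0.006), np.float64(-0.0), np.float64(0.4)]
```

step_arm(
  rows=[
    [-0.019,-0.003,0,0,0,0.1,-1],
    [-0.03,-0.004,0,0,0,0.2,-1],
    [-0.04,-0.005,0,0,0,0.3,-1],
    [-0.051,-0.006,0,0,0,0.4,-1],
    [-0.051,-0.006,0,0,0,0.4,-1],
    [-0.051,-0.006,0,0,0,0.4,-1],
  ],
)

```text
clock: 22.65
tcp_pos: [0.5669, -0.0027, 0.1597]
eef_rot: [0.196, 0.98, -0.002, -0.005]
ft_force: [-7.4, 0.9, -0.8]
gripper_width: 0.0008
finger_force: 2.9
```

```bash
python3 tq.py 4 .05 .04 1
```

```text
t 22.9 T [0.2736 0.2966 0.2642 0.2708 0.2716 0.2535] mean [ 0.2717 -7.5317  0.7206 -1.3857] r 0.043203902159233656 psi 1.2117451176488245 bar 0.8571711550286081 yaw 157.3371521160007 0.7086857203544112 z 0.15966595906998127
[np.float64(-0.019), np.float64(-0.006), np.float64(-0.0), np.float64(0.1)]
[np.float64(-0.03), np.float64(-0.007), np.float64(-0.0), np.float64(0.2)]
[np.float64(-0.04), np.float64(-0.008), np.float64(-0.0), np.float64(0.3)]
[np.float64(-0.05), np.float64(-0.01), np.float64(-0.0), np.float64(0.4)]
```

step_arm(
  rows=[
    [-0.019,-0.006,0,0,0,0.1,-1],
    [-0.03,-0.007,0,0,0,0.2,-1],
    [-0.04,-0.008,0,0,0,0.3,-1],
    [-0.05,-0.01,0,0,0,0.4,-1],
    [-0.05,-0.01,0,0,0,0.4,-1],
    [-0.05,-0.01,0,0,0,0.4,-1],
  ],
)

```text
clock: 23.55
tcp_pos: [0.5752, -0.0071, 0.1595]
eef_rot: [0.293, 0.956, -0.001, -0.005]
ft_force: [-7.6, 2.4, -2.3]
gripper_width: 0.0004
finger_force: 3.0
```

```bash
python3 tq.py 4 .05 .04 1
```

```text
t 23.8 T [0.282  0.317  0.2865 0.2872 0.3304 0.298 ] mean [ 0.3002 -7.586   2.9949 -2.5449] r 0.04302076275170606 psi 0.992802081153575 bar 0.6366516284496195 yaw 145.92576723522944 0.5438817559476348 z 0.15953089653751285
[np.float64(-0.019), np.float64(-0.005), np.float64(-0.0), np.float64(0.1)]
[np.float64(-0.029), np.float64(-0.006), np.float64(-0.0), np.float64(0.2)]
[np.float64(-0.04), np.float64(-0.008), np.float64(-0.0), np.float64(0.3)]
[np.float64(-0.05), np.float64(-0.01), np.float64(-0.0), np.float64(0.4)]
```

step_arm(
  rows=[
    [-0.019,-0.005,0.002,0,0,0.1,-1],
    [-0.029,-0.006,0.002,0,0,0.2,-1],
    [-0.04,-0.008,0.002,0,0,0.3,-1],
    [-0.04,-0.008,0.002,0,0,0.3,-1],
    [-0.04,-0.008,0.002,0,0,0.3,-1],
  ],
)

```text
clock: 24.35
tcp_pos: [0.5807, -0.0116, 0.1592]
eef_rot: [0.363, 0.932, -0.001, -0.005]
ft_force: [-7.4, 5.2, -2.3]
gripper_width: 0.0008
finger_force: 3.7
```

```bash
python3 tq.py 4 .05 .04 1
```

```text
t 24.6 T [0.34   0.3674 0.3277 0.3112 0.3119 0.327 ] mean [ 0.3309 -8.0146  4.4713 -2.4041] r 0.042835816512322586 psi 0.8266291375712094 bar 0.4688720099359758 yaw 137.37320176131973 0.4220036244208219 z 0.15919947735410114
[np.float64(-0.019), np.float64(-0.005), np.float64(-0.0), np.float64(0.1)]
[np.float64(-0.029), np.float64(-0.006), np.float64(-0.0), np.float64(0.2)]
[np.float64(-0.04), np.float64(-0.008), np.float64(-0.0), np.float64(0.3)]
[np.float64(-0.05), np.float64(-0.01), np.float64(-0.0), np.float64(0.4)]
```

step_arm(
  rows=[
    [-0.019,-0.005,0,0,0,0.1,-1],
    [-0.03,-0.006,0,0,0,0.2,-1],
    [-0.03,-0.006,0,0,0,0.2,-1],
    [-0.03,-0.006,0,0,0,0.2,-1],
  ],
)

```text
clock: 25.05
tcp_pos: [0.584, -0.0154, 0.1591]
eef_rot: [0.409, 0.912, -0.001, -0.006]
ft_force: [-8.3, 6.3, -2.6]
gripper_width: 0.0005
finger_force: 4.2
```

```bash
python3 tq.py 4 .05 .04 1
```

```text
t 25.3 T [0.3779 0.377  0.3736 0.3781 0.3737 0.4168] mean [ 0.3828 -8.5443  6.3417 -2.5747] r 0.04256788273362958 psi 0.7081778951315648 bar 0.348066651767193 yaw 131.68474566676937 0.3426004296979433 z 0.15907391868537765
[np.float64(-0.019), np.float64(-0.004), np.float64(-0.0), np.float64(0.1)]
[np.float64(-0.029), np.float64(-0.005), np.float64(-0.0), np.float64(0.2)]
[np.float64(-0.039), np.float64(-0.007), np.float64(-0.0), np.float64(0.3)]
[np.float64(-0.05), np.float64(-0.01), np.float64(-0.0), np.float64(0.4)]
```

step_arm(
  rows=[
    [-0.019,-0.004,0,0,0,0.1,-1],
    [-0.026,-0.005,0,0,0,0.17,-1],
    [-0.026,-0.005,0,0,0,0.17,-1],
    [-0.026,-0.005,0,0,0,0.17,-1],
  ],
)

```text
clock: 25.75
tcp_pos: [0.5865, -0.0188, 0.159]
eef_rot: [0.447, 0.894, -0.0, -0.006]
ft_force: [-8.3, 7.0, -3.5]
gripper_width: 0.0006
finger_force: 4.8
```

```bash
python3 tq.py 2 .05 .04 1
```

```text
t 26.0 T [0.3839 0.415  0.4092 0.4351 0.4384 0.4117] mean [ 0.4155 -8.2828  7.9138 -3.2247] r 0.04240343122364089 psi 0.6096155600133583 bar 0.248043633937425 yaw 126.85663341818034 0.2755908839854017 z 0.15893340360095387
[np.float64(-0.019), np.float64(-0.004), np.float64(-0.0), np.float64(0.1)]
[np.float64(-0.029), np.float64(-0.005), np.float64(-0.0), np.float64(0.2)]
```

Settled torque is about 0.42 Nm, up from a free drag of about 0.27 and climbing steadily. That is mid-window for snug, so I'll let go and retreat.

step_arm(
  rows=[
    [0.02,0,0,0,0,0,-1],
    [0.06,0,0,0,0,0,-1],
    [0.1,0,0,0,0,0,-1],
    [0.1,0,0,0,0,0,-1],
    [0.1,0,-0.2,0,0,0,-1],
    [0.1,0,-0.4,0,0,0,-1],
    [0.1,0,-0.6,0,0,0,-1],
    [0.1,0,-0.6,0,0,0,-1],
    [0.1,0,-0.6,0,0,0,-1],
  ],
)

```text
clock: 26.95
tcp_pos: [0.5806, -0.0078, 0.2824]
eef_rot: [0.449, 0.893, 0.0, 0.002]
ft_force: [-0.6, -0.3, -0.5]
gripper_width: 0.0004
finger_force: 0.0
```

```bash
python3 st.py; python3 - <<'E'
from m import *
f=arm.grab_frame("scene")
a=cv2.resize(f["frame"][170:320,195:345],(600,600),interpolation=cv2.INTER_CUBIC)
cv2.imwrite("pics/g.png",np.clip(a[:,:,::-1]*1.4,0,255).astype(np.uint8))
E
```

```text
26.95 [ 0.5806 -0.0078  0.2824] yaw 126.62289511796835 fix 0.02135317755022958 0.04028435368825052 F -0.5428575795487256 -0.37003065209178493 -0.4783618411123333
r 0.0456 psi 0.884 joints [ 0.5389  0.3644 -0.7845  1.656   0.2722  1.231   0.3355]
Tcw 0.014  Ft 0.31 Fr -0.58 gap finger 0.0
```

View pics/g.png

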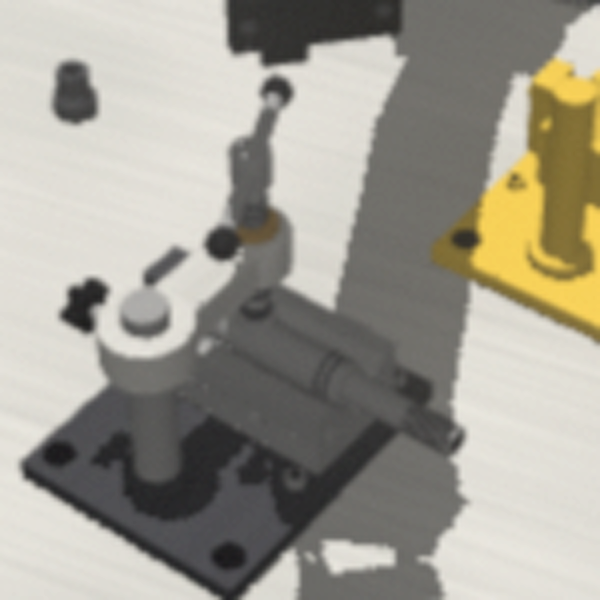

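The foot now bears on the body (about (258,305)). The tail end is still at its home position (about (452,435) in this crop), and the robot is clear of everything. Handing in.

```bash
python3 -c "
from cell import arm
print(arm.hand_in())"
```

```text
the job is handed in; nothing more can be done
None
```

I slid the injector body home against the end stop, pressing with about 8 N, and ran the clamp screw down to about 0.42 Nm by the wrist force readings. I then backed the arm clear and handed the job in at about 27 s; no verdict came back.

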